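# Load a drive sled into a guarded bench dock

## Task

Swing the dock's hinged steel guard up and over past its balance point so that it stays open on its own. Then take the drive sled out of its packing cradle, turn it end for end, set it down flat on the dock's deck with its plain nose towards the channel and let go; then slide it fully home, until its faceplate is flush against the channel's front posts. Leave the guard open, and the screwdriver and the fan where they lie.

Things in the scene. Friction and masses are not known exactly. Their poses are not given: they have to be found in the camera images.
- dock: Grey drive dock fixed to the desk. Origin: on the desk surface (z = 0), on the centre line, directly below the front faces of the two channel posts. Its +x points into the channel, z up. An aluminium deck 6 mm thick and 130 mm wide, on which the sled slides easily, runs from x = -112 to +158 mm. A roof (top 52 mm above the desk) covers the channel from x = 56 to 162 mm.
- dock_mouth (a point): Middle of the channel's mouth, at the front faces of its posts (dock x = 0), 24 mm above the desk. The side walls (top 46 mm above the desk) are 63.6 mm apart from 27 mm inwards and flare out to about 77 mm apart at the mouth. There is no room for fingers beside a sled in the channel.
- dock_home (a point): Where the sled's centre is when fully home: 65 mm into the dock from the mouth, 24 mm above the desk. The sled is then stopped solidly by its faceplate meeting the posts. Pushing with 12 to 20 N is right.
- dock_connector (a point): Where the sled's nose first meets the stiff connector, 120 mm in from the mouth. Over the last 10 mm before home the sled must push it back, which takes about 5 N more than sliding: this first resistance is not home. The connector stays where it is pushed.
- guard (a joint): Hinge of the dock's steel guard in rad: 0 shut (a 63 x 90 mm plate lying level over the front of the channel, with a 20 mm lip hanging in front of the mouth), 2.2 fully open (leaning back, resting on its stop). Balance point at about 1.65: below it the guard falls shut, beyond it it falls open. It weighs about 180 g.
- guard_tab (a point): Middle of the grip end of the guard's lifting tab, a dark steel tongue 22 mm wide (along the dock's y), 8 mm thick, that sticks out 46 mm from the guard's free edge; this point is 16 mm from its tip, 97 mm from the hinge axis and 2 mm below it when shut, 50 mm above the desk. It can be pinched across its 22 mm width from above and turns between the fingers as the guard swings.
- guard_hinge (a point): Middle of the guard's hinge axis: 55 mm into the dock (+x of the dock) from the mouth, 52 mm above the desk; the axis lies along the dock's y.
- cradle: Brown moulded-pulp packing cradle fixed to the desk. Origin: on the desk below the sled's body centre as it starts; a 6 mm base, with an end block (top 44 mm above the desk) at its +x end that surrounds the faceplate and handle of the sled closely, so that fingers do not fit there. The sled lies in it reversed: nose towards the cradle's -x. Lift it straight up, by the middle of its body.
- sled_center (a point): Centre of the body of the drive sled: an aluminium block 130 mm long (x), 60 mm wide (y), 36 mm high (z), about 0.4 kg, this point 18 mm above its underside. Its +x points to its plain nose end. At the other end are a black faceplate (5 mm thick, x = -65 to -70 mm, 90 mm wide, 30 mm high: too wide for the channel) and a fin handle.
- sled_nose (a point): Middle of the sled's nose face, 65 mm along +x from its centre.
- sled_handle (a point): Grip point on the sled's fin handle, 101 mm along -x from the sled's centre and 3 mm above it: an upright black fin 12 mm thick (y), 50 mm long (from the faceplate to 121 mm behind the sled's centre), from 2 to 40 mm above the sled's underside.
- bitcase: Bystander: open orange case of screwdriver bits, 150 x 100 x 37 mm, fixed; origin under its centre.
- fan: Bystander: loose black computer fan lying flat, 80 x 80 x 25 mm; origin under its centre.
- screwdriver: Bystander: loose screwdriver lying flat, 200 mm long along its x axis.

How it is judged:
By the outcome, as a careful person would: the job done as asked, in the order asked, and still so for the second after the job is handed in, with the robot touching nothing.
It also fails if it takes over 72 s, if anything falls off the work surface, if the arm or the gripper's body presses on something with over 40 N, if the wrist force passes 120 N, or if a joint passes its speed limit or range.

## Robot

A 7-joint arm with a two-finger parallel gripper is mounted at the origin on the work surface. World frame = base frame: x ahead of the robot, y to its left, z up, the work surface at z = 0. Lengths are in mm, angles in rad, forces in N, time in s.
With the tool pointing down it reaches from about 400 to 850 mm from the base axis. Payload 4.4 kg.
Tool frame: the origin (TCP) lies midway between the tips of the shut fingers; the grasp point (between the pads) lies 19 mm behind it; z points along the fingers, y is the direction in which the jaws open and shut (so a half turn about z gives the same grasp; the last joint's range is limited). The gripper opens to 94 mm and grips with 3 to 60 N. Pads are 16 mm wide; open, the fingers measure 119 mm over their backs; the gripper's body (75 mm by 177 mm) begins 78 mm behind the grasp point.
Start: joints at [1.156, 0.628, 0.038, 1.517, -0.027, 0.996, -0.02], TCP at [222.18, -610.864, 183.578] pointing down, gripper open.
Joint ranges: [-3.06, 3.06], [-0.37, 2.12], [-1.25, 1.32], [0.18, 2.47], [-1.1, 4.24], [0.23, 1.98], [-2.94, 2.94]. Speed limits (rad/s): [2.57, 2.57, 3.14, 3.14, 3.14, 3.14, 3.14].

## Interface

Orientations are given as a 3x3 rotation matrix whose columns are the frame's x, y, z axes.
In Python, from station import * gives the robot as it stands.
- The arm moves only by the shell command python3 -m handwheel 'ROWS' [FORCE]. ROWS is JSON, one flat list of numbers, 7 for each row, row after row: the shift along the tool's x, y, z in mm, then the turn, a rotation vector about the tool's x, y, z in degrees, then the finger opening in mm, from 0 to 94. In form: [dx, dy, dz, wx, wy, wz, fingers, dx, dy, dz, wx, wy, wz, fingers, ...]. A call has exactly 10 rows; each row is the pose to reach, as a shift and turn from the pose measured when the call began, along the tool's axes at that moment; what a row does not reach only later rows make up. A row lasts 1/12 s, in which the tool goes at most 41.7 mm and 7.16 degrees, less where a joint would pass 70% of its speed; a pose out of reach is approached as far as the arm can. A call with a gripper value outside its range is refused whole. The fingers move at their own pace and stop on an object; FORCE is the grip in N (left out, the last holds). Time passes only in rows, so rows that repeat a pose let the fingers close, or fill a call up. It gives the time, the measured TCP pose, the force and the opening at its end, in the units of the state.
- get_obs(): the state, without advancing time (a new reading comes with each control period).
- read_camera(name): name is "scene" or "top"; returns a dict with "image" (420x560x3 uint8, red, green, blue), "range_z" (420x560 float32, mm along the optical axis (not along the pixel's ray), 0 where there is no reading), "fx", "fy", "cx", "cy" (pixels), "extrinsics" (4x4, takes a point from world to camera coordinates). Camera axes: x right, y down, z forward; pixel columns grow to the right and rows downward; lengths in mm; the calibration is good to about 2 mm. A picture is of the moment at which its call begins.
- job_done(): hands the job in, once; it reports no verdict.
The state is a dict: "clock": time; "joint_positions": joint angles; "dq": joint speeds; "tau": joint torques, N m; "tcp_pos": TCP position; "orientation": TCP orientation; "ft_force": force on the tool from outside, world axes, zero at the start; "wrist_torque": the same for the moment, N m; "grip_width": finger opening in mm.
Only numpy, scipy, OpenCV 4.12 (cv2) and the standard library are available. Lean on these libraries where they do the work, as an engineer would, in place of code of your own. Each camera call takes 0.05 s, during which the arm holds its last target. There are 200 camera calls.

## Working session

There is one attempt and no reset: what is moved stays moved. The work goes in short steps, Python scripts to look and compute and a shell command to move; the robot and the scene stay as the last step left them, time stands still between calls to the robot, and variables do not carry over. Pictures are saved under pics/ and viewed, about 8 in all and at most 12, crops included, and the job is handed in when it is done.

```bash
mkdir -p pics; ls; cat > h.py <<'E'
from station import *
import numpy as np, cv2
def snap(n,f):
    c=read_camera(n); cv2.imwrite('pics/'+f,cv2.cvtColor(c['image'],cv2.COLOR_RGB2BGR)); np.savez('pics/'+f[:-4]+'.npz',**c); return c
def pts(c):
    z=c['range_z'].astype(float); v,u=np.mgrid[:z.shape[0],:z.shape[1]]
    P=np.stack([(u-c['cx'])/c['fx']*z,(v-c['cy'])/c['fy']*z,z],-1)
    E=np.array(c['extrinsics']); return (P-E[:3,3])@E[:3,:3]
E
python3 - <<'E'
from h import *
o=get_obs();print(o)
for n in('scene','top'):
    c=snap(n,n+'0.png');print(n,c['fx'],c['cx'],c['cy'],c['extrinsics'])
E
```

```text
pics
{'clock': 0.0, 'joint_positions': array([ 1.15620894,  0.62933349,  0.03844653,  1.51834445, -0.02702209,
        0.99630527, -0.02001873]), 'dq': array([-0.00105504,  0.00013328,  0.00084914,  0.00017377,  0.00103135,
       -0.00070731,  0.00184169]), 'tau': array([-8.30585104e-04, -5.49730754e+01,  1.14382580e+00, -1.86630875e+01,
       -5.20801032e-02,  2.37623375e-02,  1.72632458e-04]), 'tcp_pos': array([ 221.93383752, -610.19031896,  182.66997606]), 'orientation': array([[ 9.39799412e-01,  3.41725981e-01, -6.47299536e-04],
       [ 3.41726594e-01, -9.39797769e-01,  1.75720725e-03],
       [-7.84728872e-06, -1.87262180e-03, -9.99998247e-01]]), 'ft_force': array([-0.39814817, -0.85820751, -0.73122746]), 'wrist_torque': array([ 0.0147661 , -0.00876906,  0.00298543]), 'grip_width': 93.79413353522622}
scene 532.753076237625 282.9170511818102 200.46522372401955 [[ 2.06134065e-01  9.78523609e-01 -5.41737498e-04 -1.01763604e+02]
 [ 7.71328854e-01 -1.62827404e-01 -6.15255260e-01 -3.97201501e+02]
 [-6.02130007e-01  1.26407210e-01 -7.88327769e-01  1.68466010e+03]
 [ 0.00000000e+00  0.00000000e+00  0.00000000e+00  1.00000000e+00]]
top 545.1882304612266 279.199473011102 210.53959810596663 [[ 1.60991651e-02 -9.99834599e-01 -8.46115296e-03  7.94140099e+00]
 [-9.90783017e-01 -1.48139687e-02 -1.34646052e-01  5.62018281e+02]
 [ 1.34498438e-01  1.05508557e-02 -9.90857633e-01  1.08945953e+03]
 [ 0.00000000e+00  0.00000000e+00  0.00000000e+00  1.00000000e+00]]
```

View pics/scene0.png

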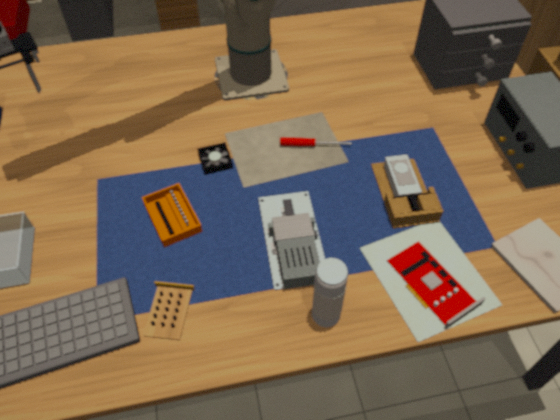

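View pics/top0.png

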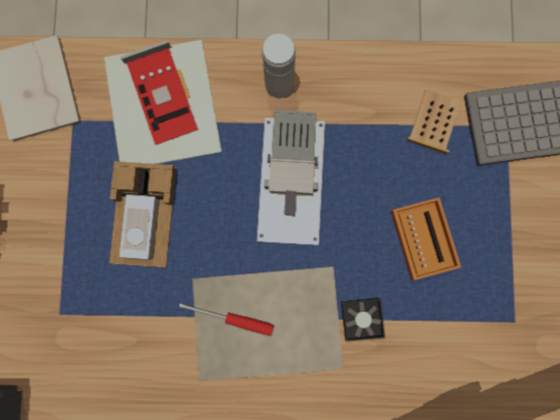

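The scene view shows the dock in the middle, its tab towards the robot at about (288,207), and the cradle with the sled at the right, around (405,185). In the top view (world +x up, +y left) the deck covers about (292,180), with the tab tip at (290,212). The sled is at (138,225), nose down, with the end block at (142,183).

```bash
python3 - <<'E'
from h import *
c=dict(np.load('pics/top0.npz')); P=pts(c); im=c['image'].astype(int)
hsv=cv2.cvtColor(c['image'],cv2.COLOR_RGB2HSV)
H,S,V=[hsv[...,i].astype(int) for i in range(3)]
v,u=np.mgrid[:420,:560]
def rect(m,name):
    m=cv2.morphologyEx(m.astype(np.uint8),cv2.MORPH_OPEN,np.ones((2,2)))>0
    n,l,st,_=cv2.connectedComponentsWithStats(m.astype(np.uint8)); k=1+np.argmax(st[1:,4]); m=l==k
    q=P[m]; r=cv2.minAreaRect(q[:,:2].astype(np.float32)); print(name,m.sum(),'z',np.percentile(q[:,2],[10,50,90]).round(1),r)
    return m
box=lambda a,b,cc,d:(u>a)&(u<b)&(v>cc)&(v<d)
Z=P[...,2]
rect(box(250,335,110,250)&(S<60)&(V>130)&(Z<16),'deck<16')
rect(box(250,335,100,250)&(Z>35),'dock>35')
rect(box(270,310,190,225)&(Z>30)&(V<110),'tab')
rect(box(100,180,190,265)&(Z>25)&(S<60),'sled top')
rect(box(100,180,150,275)&(Z>3)&(S>80),'cradle')
rect(box(100,180,150,205)&(Z>35),'block')
rect(box(250,310,25,105)&(Z>60),'bottle')
print('row profile col 290', [(r,P[r,290].round(0).tolist(),im[r,290].tolist()) for r in range(110,250,6)])
print([(r,P[r,138].round(0).tolist(),im[r,138].tolist()) for r in range(155,270,6)])
E
```

```text
deck<16 3859 z [2.6 5.9 9.2] ((588.083251953125, -7.330879211425781), (131.90200805664062, 356.5131530761719), 87.5715560913086)
dock>35 3900 z [48.3 52.1 55.2] ((596.6748046875, -10.665714263916016), (371.8428955078125, 115.02188110351562), 1.7911385297775269)
tab 245 z [ 7.7 53.4 56.6] ((507.8029479980469, 1.2172012329101562), (22.957311630249023, 194.54969787597656), 82.64473724365234)
sled top 2008 z [36.2 42.2 45.1] ((506.1925964355469, 167.5985565185547), (350.0567932128906, 142.7770538330078), 81.66282653808594)
cradle 3312 z [ 4.  19.7 45.6] ((537.2175903320312, 182.48748779296875), (379.96728515625, 215.66607666015625), 84.02034759521484)
block 1972 z [37.  43.4 46.6] ((555.2371826171875, 172.88955688476562), (427.82867431640625, 119.09917449951172), 64.76759338378906)
bottle 1584 z [ 79.2 179.6 191.5] ((679.0546875, 25.5053653717041), (63.364585876464844, 535.6117553710938), 87.66271209716797)
row profile col 290 [(110, [790.0, -3.0, -2.0], [141, 119, 96]), (116, [761.0, -3.0, 50.0], [120, 121, 112]), (122, [746.0, -3.0, 53.0], [121, 122, 113]), (128, [734.0, -3.0, 51.0], [
[... 1095 characters left out ...]
16.0], [51, 40, 29]), (185, [609.0, 309.0, 49.0], [41, 35, 30]), (191, [597.0, 310.0, 44.0], [43, 40, 37]), (197, [586.0, 311.0, 39.0], [175, 178, 180]), (203, [573.0, 310.0, 40.0], [174, 177, 179]), (209, [560.0, 308.0, 43.0], [165, 159, 151]), (215, [548.0, 308.0, 43.0], [163, 156, 145]), (221, [535.0, 306.0, 46.0], [162, 154, 144]), (227, [523.0, 306.0, 44.0], [147, 143, 137]), (233, [510.0, 306.0, 42.0], [174, 177, 180]), (239, [498.0, 305.0, 43.0], [173, 177, 180]), (245, [486.0, 304.0, 45.0], [161, 154, 145]), (251, [474.0, 304.0, 42.0], [172, 175, 180]), (257, [461.0, 303.0, 43.0], [167, 171, 175]), (263, [450.0, 313.0, 5.0], [136, 106, 71]), (269, [438.0, 313.0, 1.0], [61, 75, 102])]
```

```bash
cat >> h.py <<'E'
def cast(c,uv,z):
    E=np.array(c['extrinsics']);R=E[:3,:3];o=-R.T@E[:3,3]
    uv=np.asarray(uv,float); d=np.c_[(uv[:,0]-c['cx'])/c['fx'],(uv[:,1]-c['cy'])/c['fy'],np.ones(len(uv))]@R
    return o+d*((z-o[2])/d[:,2])[:,None]
def mrect(c,m,z,name):
    m=cv2.morphologyEx(m.astype(np.uint8),cv2.MORPH_OPEN,np.ones((3,3)))
    k=max(cv2.findContours(m,cv2.RETR_EXTERNAL,cv2.CHAIN_APPROX_NONE)[0],key=cv2.contourArea)[:,0]
    q=cast(c,k,z)[:,:2].astype(np.float32); r=cv2.minAreaRect(q)
    print(name,len(k),np.round(r[0],1),np.round(r[1],1),round(r[2],2)); return q
E
python3 - <<'E'
from h import *
c=dict(np.load('pics/top0.npz')); P=pts(c); Z=P[...,2]
hsv=cv2.cvtColor(c['image'],cv2.COLOR_RGB2HSV).astype(int);H,S,V=hsv[...,0],hsv[...,1],hsv[...,2]
v,u=np.mgrid[:420,:560]
box=lambda a,b,cc,d:(u>a)&(u<b)&(v>cc)&(v<d)
blue=(H>100)&(H<125)&(S>70)
mrect(c,box(250,335,118,250)&~blue,6,'deck+all')
mrect(c,box(250,335,110,163)&(Z>30)&(V<140)&(S<50),52,'roof')
mrect(c,box(250,335,155,194)&(V>140)&(V<171)&(S>20)&(S<50),52,'guard')
mrect(c,box(270,310,190,225)&(V<110)&(S<50),53,'tab')
mrect(c,box(105,165,193,262)&(S<45)&(V>120),42,'sledtop')
mrect(c,box(100,180,160,268)&(S>75)&~blue,6,'cradle')
mrect(c,box(120,160,160,200)&(V<60),40,'handle')
q=mrect(c,box(250,310,25,105)&(V<130)&(Z>20),100,'bottle~')
m=box(255,305,30,105)&(Z>60); print('bottle xy',np.percentile(P[m],[2,50,98],axis=0).round())
E
```

```text
deck+all 412 [630.5 -10.5] [274.3 180.6] 0.77
roof 174 [719.3 -11.3] [ 88.3 103.6] 87.26
guard 153 [634.1  -7. ] [90.  66.9] 87.86
tab 66 [575.8  -7.4] [49.6 24.6] 0.84
sledtop 178 [524.  309.5] [ 60.6 129.6] 86.81
cradle 316 [555.7 314.4] [132.9 218.9] 87.29
handle 72 [619.3 305.4] [27.9 55.1] 89.26
bottle~ 121 [828.9  21.7] [82.2 63. ] 1.15
bottle xy [[814.  -8.  66.]
 [828.  20. 182.]
 [870.  50. 193.]]
```

```bash
python3 - <<'E'
import cv2
a=cv2.imread('pics/top0.png'); b=cv2.resize(a[100:275,95:335],None,fx=3.3,fy=3.3,interpolation=cv2.INTER_CUBIC); cv2.imwrite('pics/crop0.png',b)
E
```

```text
(no output)
```

View pics/crop0.png

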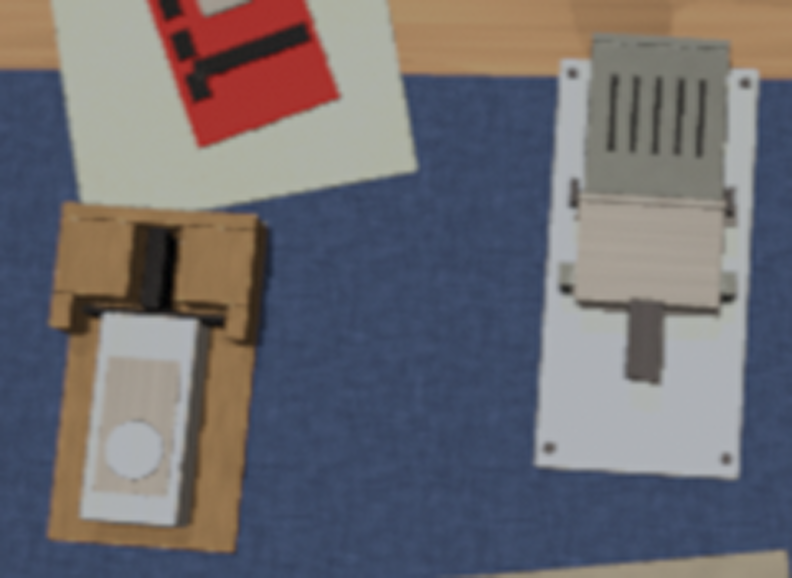

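The crop gives the deck corners at (560,60), (758,70), (738,478) and (536,466), the tab tip at about (643,381), and the sled top between (103,314) and (177,525).

```bash
python3 - <<'E'
from h import *
c=dict(np.load('pics/top0.npz'))
f=lambda L,z:cast(c,[(95+(x+.5)/3.3-.5,100+(y+.5)/3.3-.5) for x,y in L],z)[:,:2]
d=f([(560,60),(758,70),(738,478),(536,466)],6);print('deck',d.round(1))
yaw=[np.degrees(np.arctan2(*(a-b)[::-1])) for a,b in((d[0],d[3]),(d[1],d[2]))];print(yaw)
g=f([(583,197),(729,203),(720,308),(576,299)],53);print('guard',g.round(1),g.mean(0))
t=f([(628,379),(661,383)],53);print('tab tip',t.round(1))
s=f([(103,314),(202,321),(180,525),(81,519)],42);print('sled',s.round(1),s.mean(0)); print([np.degrees(np.arctan2(*(a-b)[::-1])) for a,b in((s[0],s[3]),(s[1],s[2]))])
ya=np.radians(np.mean(yaw));X=np.array([np.cos(ya),np.sin(ya)])
print('origin from deck',d.mean(0)-23*X,'from guard',g.mean(0)-23.5*X,'from tab',t.mean(0)+58*X)
print(np.degrees(np.arctan2(-0.3417,-0.9398)))
E
```

```text
deck [[769.5  52.6]
 [764.4 -78. ]
 [495.2 -66.6]
 [500.8  62.7]]
[np.float64(-2.1442503345092923), np.float64(-2.431613512291656)]
guard [[666.3  34.5]
 [663.8 -56.9]
 [597.1 -51.8]
 [601.5  37.7]] [632.17133334  -9.1205951 ]
tab tip [[551.8   4.6]
 [549.6 -15.8]]
sled [[589.5 335.1]
 [585.9 272.6]
 [458.1 280.3]
 [460.8 341.8]] [523.57425012 307.45611647]
[np.float64(-2.9804759563747854), np.float64(-3.434754406916946)]
origin from deck [609.48870206  -6.38677035] from guard [608.69006694  -8.18244376] from tab [608.6891845   -7.87085437]
-160.01934105339
```

```bash
cat >> h.py <<'E'
from scipy.spatial.transform import Rotation as Ro
DO=np.array([609,-7.,0]);DY=-2.4
def dock(x,y,z): a=np.radians(DY); return DO+[x*np.cos(a)-y*np.sin(a),x*np.sin(a)+y*np.cos(a),z]
def go(p,yaw,pitch=0):
    "rows values for TCP at p, tool down, tool x at yaw deg"
    o=get_obs();R=np.array(o['orientation']);a=np.radians(yaw)
    T=np.array([[np.cos(a),np.sin(a),0],[np.sin(a),-np.cos(a),0],[0,0,-1]])@Ro.from_euler('y',pitch,degrees=True).as_matrix()
    print('d',(R.T@(np.array(p)-o['tcp_pos'])).round(1),'w',Ro.from_matrix(R.T@T).as_rotvec(degrees=True).round(1),'at',o['tcp_pos'].round(1),'yaw',np.degrees(np.arctan2(R[1,0],R[0,0])).round(1),'F',o['ft_force'].round(1),'grip',round(o['grip_width'],1),'q',np.round(o['joint_positions'],2),'t',round(o['clock'],2))
E
python3 -c "
from h import *
go(dock(-42,0,110),-2.4)"
```

```text
d [ 531.1 -450.5   73.5] w [-0.1  0.  22.4] at [ 221.9 -610.3  182.8] yaw 20.0 F [ 0.8 -0.3 -0.4] grip 94.1 q [ 1.16  0.63  0.04  1.52 -0.03  1.   -0.02] t 0.1
```

```bash
python3 -m handwheel '[31,-26,0,0,0,2,94, 62,-53,0,0,0,5,90, 93,-79,5,0,0,7,80, 124,-105,10,0,0,9,70, 155,-131,15,0,0,11,60, 186,-158,20,0,0,13,60, 217,-184,25,0,0,15,60, 248,-210,30,0,0,18,60, 279,-236,35,0,0,20,60, 310,-262,40,0,0,22.4,60]' && python3 -c "
from h import *
go(dock(-42,0,110),-2.4)"
```

```text
clock: 0.93
tcp_pos: [424.1, -256.1, 142.9]
orientation: [[0.999, -0.044, -0.001], [-0.044, -0.999, 0.002], [-0.001, -0.002, -1.0]]
ft_force: [0.8, -1.5, -1.0]
grip_width: 59.7
d [ 131.7 -256.9   33.2] w [-0.1  0.1 -0.1] at [ 424.1 -256.1  142.9] yaw -2.5 F [ 0.8 -1.5 -1. ] grip 59.7 q [ 0.39  0.47  0.14  1.99 -0.1   0.69 -1.03] t 0.93
```

```bash
python3 -m handwheel '[17,-34,4,0,0,0,55, 34,-67,8,0,0,0,50, 52,-100,12,0,0,0,50, 69,-134,16,0,0,0,50, 86,-168,20,0,0,0,50, 103,-200,24,0,0,0,50, 120,-234,28,0,0,0,50, 132,-257,33,0,0,0,50, 132,-257,33,0,0,0,50, 132,-257,33,0,0,0,50]' && python3 -c "
from h import *
go(dock(-42,0,34),-2.4)
import cv2
c=snap('top','t1.png');d=snap('scene','s1.png')
a=lambda i,r0,c0:cv2.resize(cv2.cvtColor(i['image'],4)[r0:r0+150,c0:c0+130],None,fx=3,fy=3)
cv2.imwrite('pics/m1.png',np.hstack([a(c,100,225),a(d,150,230)]))"
```

```text
clock: 1.77
tcp_pos: [567.2, -3.3, 109.3]
orientation: [[0.999, -0.041, -0.002], [-0.041, -0.999, 0.002], [-0.002, -0.002, -1.0]]
ft_force: [-0.6, -0.8, 0.2]
grip_width: 50.0
d [ 0.1  2.  75.3] w [-0.1  0.1  0.1] at [567.2  -3.3 109.3] yaw -2.3 F [-0.6 -0.8  0.2] grip 50.0 q [-0.14  0.61  0.14  1.83 -0.13  0.72 -1.53] t 1.77
```

View pics/m1.png

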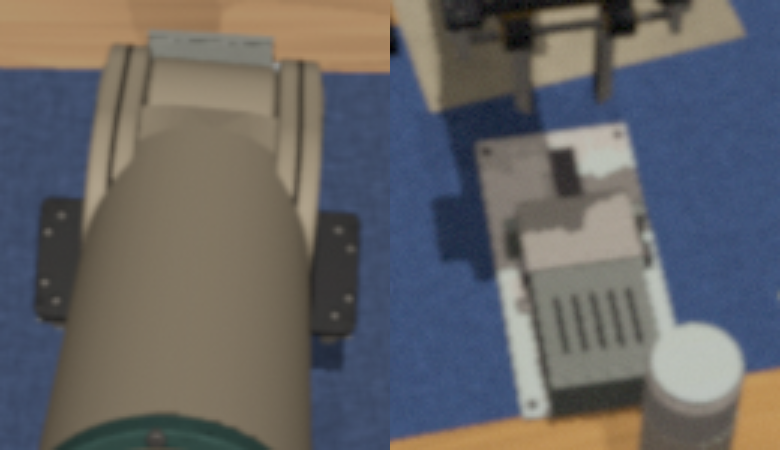

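The top view is blocked by the arm. The scene crop (right half) shows the fingers at about (523,90) and (603,80), straddling the tab at (565,170).

```bash
python3 -m handwheel '[0,2,20,0,0,0,50, 0,2,40,0,0,0,50, 0,2,60,0,0,0,50, 0,2,75,0,0,0,50, 0,2,75,0,0,0,10, 0,2,75,0,0,0,10, 0,2,75,0,0,0,10, 0,2,75,0,0,0,10, 0,2,75,0,0,0,10, 0,2,75,0,0,0,10]' 15 && python3 - <<'E'
from h import *
go(dock(-42,0,34),-2.4)
for a in np.linspace(.2,2.0,10): print(round(a,2),(97*(1-np.cos(a))).round(1),(-97*np.sin(a)).round(1))
E
```

```text
clock: 2.7
tcp_pos: [566.9, -8.7, 35.8]
orientation: [[0.999, -0.046, -0.001], [-0.046, -0.999, 0.001], [-0.001, -0.001, -1.0]]
ft_force: [-0.5, 0.3, 0.7]
grip_width: 13.4
d [ 0.  -3.5  1.8] w [-0.   0.  -0.2] at [566.9  -8.7  35.8] yaw -2.6 F [-0.5  0.3  0.7] grip 13.4 q [-0.11  0.72  0.12  1.88 -0.15  0.55 -1.51] t 2.7
0.2 1.9 -19.3
0.4 7.7 -37.8
0.6 16.9 -54.8
0.8 29.4 -69.6
1.0 44.6 -81.6
1.2 61.9 -90.4
1.4 80.5 -95.6
1.6 99.8 -97.0
1.8 119.0 -94.5
2.0 137.4 -88.2
```

```bash
python3 - <<'E'
from h import *
for i in range(3): go(dock(-42,0,34),-2.4)
d=snap('scene','s2.png'); go(dock(-42,0,34),-2.4)
cv2.imwrite('pics/m2.png',cv2.resize(cv2.cvtColor(d['image'],4)[150:300,200:360],None,fx=4,fy=4,interpolation=2))
E
```

```text
d [ 0.  -3.5  1.8] w [-0.   0.  -0.2] at [566.9  -8.7  35.8] yaw -2.6 F [-0.5  0.3  0.7] grip 13.4 q [-0.11  0.72  0.12  1.88 -0.15  0.55 -1.51] t 2.7
d [ 0.  -3.5  1.8] w [-0.   0.  -0.2] at [566.9  -8.7  35.8] yaw -2.6 F [-0.5  0.3  0.7] grip 13.4 q [-0.11  0.72  0.12  1.88 -0.15  0.55 -1.51] t 2.7
d [ 0.  -3.5  1.8] w [-0.   0.  -0.2] at [566.9  -8.7  35.8] yaw -2.6 F [-0.5  0.3  0.7] grip 13.4 q [-0.11  0.72  0.12  1.88 -0.15  0.55 -1.51] t 2.7
d [ 0.2 -3.4  1.7] w [-0.   0.  -0.2] at [566.7  -8.6  35.7] yaw -2.6 F [-0.3 -0.4 -0.5] grip 11.4 q [-0.11  0.72  0.12  1.88 -0.15  0.55 -1.51] t 2.75
```

View pics/m2.png

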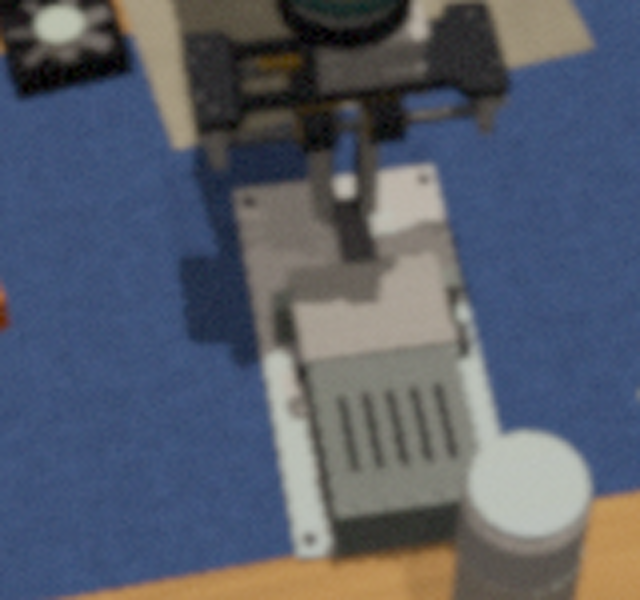

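The fingers look to be straddling the tab near (345,210), but the width reads 11 mm against a 22 mm tab. I'll check with scene depth and a few more idle rows.

```bash
python3 -m handwheel '[0,0,0,0,0,0,5,0,0,0,0,0,0,5,0,0,0,0,0,0,5,0,0,0,0,0,0,5,0,0,0,0,0,0,5,0,0,0,0,0,0,5,0,0,0,0,0,0,5,0,0,0,0,0,0,5,0,0,0,0,0,0,5,0,0,0,0,0,0,5]' 15 ; python3 - <<'E'
from h import *
d=snap('scene','s3.png');P=pts(d)
cv2.imwrite('pics/m3.png',cv2.resize(cv2.cvtColor(d['image'],4)[180:230,260:310],None,fx=12,fy=12,interpolation=2))
for r in range(192,218,2): print(r,[tuple(P[r,k].round().astype(int)) for k in (279,282,285,288,291,294)])
E
```

```text
clock: 3.58
tcp_pos: [566.7, -8.6, 35.7]
orientation: [[0.999, -0.046, -0.001], [-0.046, -0.999, 0.001], [-0.001, -0.001, -1.0]]
ft_force: [-0.5, -0.0, 0.3]
grip_width: 4.9
192 [(np.int64(566), np.int64(-25), np.int64(103)), (np.int64(576), np.int64(-19), np.int64(114)), (np.int64(491), np.int64(6), np.int64(4)), (np.int64(574), np.int64(-5), np.int64(107)), (np.int64(578), np.int64(2), np.int64(110)), (np.int64(495), np.int64(29), np.int64(3))]
194 [(np.int64(564), np.int64(-24), np.int64(92)), (np.int64(574), np.int64(-19), np.int64(104)), (np.int64(500), np.int64(4), np.int64(7)), (np.int64(576), np.int64(-5), np.int64(102)), (np.int64(574), np.int64(3), np.int64(99)), (np.int64(504), np.int64(27), np.int64(6))]
196 [(np.int64(562), np.int64(-24), np.int64(83)), (np.int64(574), np.int64(-19), np.int64(96)), (np.int64(505), np.int64(3), np.int64(5)), (np.int64(577), np.int64(-5), np.int64(96)), (np.int64(577), np.int64(2), np.int64(95)), (np.int64(508), np.int64(26), np.int64(3))]
198 [(np.int64(563), np.int64(-24), np.int64(76)), (np.int64(580), np.int64(-20), np.int64(96)), (np.i
[... 1946 characters left out ...]
.int64(53)), (np.int64(589), np.int64(-8), np.int64(50)), (np.int64(593), np.int64(-1), np.int64(53)), (np.int64(559), np.int64(15), np.int64(4))]
214 [(np.int64(560), np.int64(-24), np.int64(8)), (np.int64(559), np.int64(-16), np.int64(4)), (np.int64(597), np.int64(-17), np.int64(55)), (np.int64(599), np.int64(-10), np.int64(55)), (np.int64(597), np.int64(-2), np.int64(51)), (np.int64(599), np.int64(5), np.int64(51))]
216 [(np.int64(596), np.int64(-31), np.int64(49)), (np.int64(602), np.int64(-25), np.int64(55)), (np.int64(603), np.int64(-18), np.int64(54)), (np.int64(601), np.int64(-10), np.int64(50)), (np.int64(602), np.int64(-3), np.int64(49)), (np.int64(605), np.int64(4), np.int64(52))]
```

View pics/m3.png

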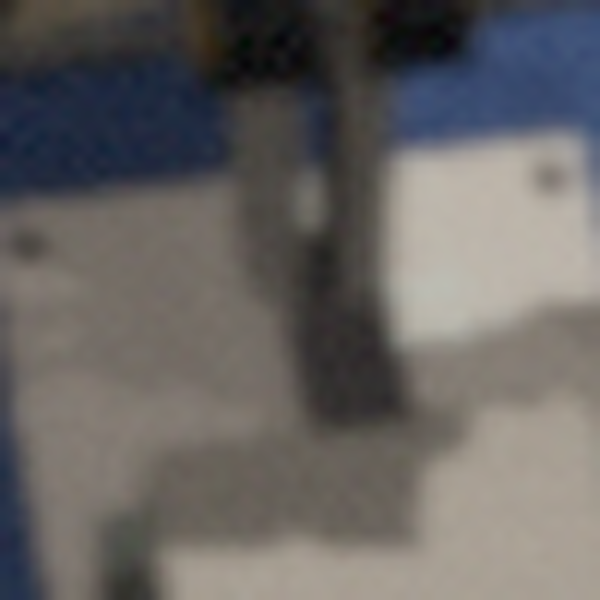

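```bash
python3 - <<'E'
from h import *
for f in ('s1','s3'):
    d=dict(np.load(f'pics/{f}.npz'));P=pts(d)
    m=(abs(P[...,0]-567)<14)&(abs(P[...,1]+5)<50)&(P[...,2]>25)&(P[...,2]<220)
    if f=='s1': print({round(z):[ (np.sum(m&(abs(P[...,2]-z)<5)&(P[...,1]>s-40)&(P[...,1]<s))) for s in (-5,35)] for z in range(30,200,10)})
    E=d['extrinsics']
    for p in ((575,-22,36),(575,-22,60),(575,3,36),(575,30,109),(575,-35,109)):
        q=E[:3,:3]@p+E[:3,3];print(f,p,(q[:2]/q[2]*d['fx']+[d['cx'],d['cy']]).round())
    c=cv2.cvtColor(d['image'],4)
E
```

```text
{30: [np.int64(0), np.int64(0)], 40: [np.int64(0), np.int64(0)], 50: [np.int64(35), np.int64(28)], 60: [np.int64(8), np.int64(12)], 70: [np.int64(0), np.int64(0)], 80: [np.int64(0), np.int64(0)], 90: [np.int64(0), np.int64(0)], 100: [np.int64(0), np.int64(0)], 110: [np.int64(0), np.int64(0)], 120: [np.int64(0), np.int64(0)], 130: [np.int64(4), np.int64(2)], 140: [np.int64(12), np.int64(17)], 150: [np.int64(15), np.int64(22)], 160: [np.int64(18), np.int64(19)], 170: [np.int64(22), np.int64(22)], 180: [np.int64(20), np.int64(22)], 190: [np.int64(19), np.int64(20)]}
s1 (575, -22, 36) [281. 212.]
s1 (575, -22, 60) [281. 206.]
s1 (575, 3, 36) [291. 210.]
s1 (575, 30, 109) [302. 190.]
s1 (575, -35, 109) [275. 194.]
s3 (575, -22, 36) [281. 212.]
s3 (575, -22, 60) [281. 206.]
s3 (575, 3, 36) [291. 210.]
s3 (575, 30, 109) [302. 190.]
s3 (575, -35, 109) [275. 194.]
```

The scene depth shows the finger tips about 25 mm higher than the reported TCP z, in both s1 (133 against 109) and s3 (about 60 against 36). The jaws therefore closed above the tab, with the right finger at px (290,203) over its top. I'll open and go lower, watching the force.

```bash
python3 -m handwheel '[0,0,-5,0,0,0,50,0,-3,-5,0,0,0,50,0,-3,-5,0,0,0,50,0,-3,-5,0,0,0,50,0,-3,-5,0,0,0,50,0,-3,-5,0,0,0,50,0,-3,0,0,0,0,50,0,-3,8,0,0,0,50,0,-3,17,0,0,0,50,0,-3,25,0,0,0,50]' 15 ; python3 - <<'E'
from h import *
d=snap('scene','s4.png');P=pts(d)
m=(abs(P[...,0]-567)<14)&(abs(P[...,1]+5)<50)&(P[...,2]>15)&(P[...,2]<120)&(abs(P[...,1]+6)>14)
q=P[m]; print([(z,q[abs(q[:,2]-z)<5][:,1].round().astype(int).tolist()) for z in range(20,90,10)])
go(dock(-42,0,9),-2.4)
E
```

```text
clock: 4.47
tcp_pos: [566.3, -5.6, 9.4]
orientation: [[0.999, -0.046, -0.002], [-0.046, -0.999, 0.001], [-0.002, -0.001, -1.0]]
ft_force: [-1.2, 0.4, -0.8]
grip_width: 50.3
[(20, []), (30, [18, 18, 21, -34]), (40, [18, 18, 18, 21, 25, 28, 18, 20, 22, 26, 27, 18, 20, 23, 26, -39, -44, -42, -39, -37, -34, -42, -39, -37, -34, -37]), (50, [19, 19, 19, 18, -44, -43, 18, 20, 23, 25, 28, -44, 18, 21, 22, 26, 28, 22, -44, -41, -39, -36, -34, -44, -41, -39, -37, -34, -44, -42, -37, -34]), (60, [19, 18, 18, -44, 30, -44, 17, 20, 23, 24, 28, 18, 21, 22, 25, 27, -43, -44, -41, -39, -34, -43, -42, -39, -37, -34]), (70, [19, 18, 19, 18, -44, 18, 22, 25, 27, 30, -44, 18, 20, 22, 25, 28, 30, -33, 17, 19, 22, 24, 27, -43, -36, -43, -41, -39, -37, -34, -41, -39, -36, -34, -37]), (80, [19, 18, 23, 30, 18, 24, 27, 29, 18, 20, 22, 25, 26, 29, -44, -33, 19, 22, 25, 27, 29, -43, -38, -34, 19, -43, -41, -39, -36, -34, -41, -39, -37, -41, -40, -34])]
d [ 1.8 -0.4 -1. ] w [-0.   0.3 -0.2] at [565.2  -5.6   8. ] yaw -2.6 F [ 0.4 -0.6 -1.6] grip 50.2 q [-0.11  0.76  0.11  1.89 -0.16  0.5  -1.51] t 4.52
```

```bash
python3 -m handwheel '[1,-1,0,0,0,0,40,1,-1,0,0,0,0,30,1,-1,0,0,0,0,20,1,-1,0,0,0,0,10,1,-1,0,0,0,0,10,1,-1,0,0,0,0,10,1,-1,0,0,0,0,10,1,-1,0,0,0,0,10,1,-1,0,0,0,0,10,1,-1,0,0,0,0,10]' 15
```

```text
clock: 5.35
tcp_pos: [566.6, -3.7, 8.2]
orientation: [[0.999, -0.045, -0.004], [-0.045, -0.999, 0.002], [-0.004, -0.001, -1.0]]
ft_force: [1.2, 4.1, 3.3]
grip_width: 21.8
```

```bash
python3 -m handwheel '[0.5,0,-10,0,0,0,10,2,0,-19,0,0,0,10,4,0,-29,0,0,0,10,8,0,-38,0,0,0,10,12,0,-46.5,0,0,0,10,17,0,-55,0,0,0,10,23,0,-62.5,0,0,0,10,29.5,0,-69.5,0,0,0,10,36.5,0,-76,0,0,0,10,44.5,0,-81.5,0,0,0,10]' 15;python3 -c "
from h import *
go(dock(-42,0,8),-2.4)"
```

```text
clock: 6.18
tcp_pos: [610.0, -5.6, 90.4]
orientation: [[0.999, -0.045, -0.007], [-0.045, -0.999, 0.002], [-0.007, -0.002, -1.0]]
ft_force: [-1.4, 3.7, -2.0]
grip_width: 22.1
d [-42.4   1.7  82.7] w [-0.1  0.4 -0.2] at [610.   -5.6  90.4] yaw -2.6 F [-1.4  3.7 -2. ] grip 22.1 q [-0.12  0.69  0.14  1.72 -0.14  0.75 -1.53] t 6.18
```

```bash
python3 -m handwheel '[8.5,0,-5,0,0,0,10,17,0,-9,0,0,0,10,26.5,0,-12,0,0,0,10,36,0,-14,0,0,0,10,45.5,0,-15.5,0,0,0,10,55,0,-15.5,0,0,0,10,65,0,-15,0,0,0,10,74.5,0,-13,0,0,0,10,84,0,-10,0,0,0,10,88,0,-8.5,0,0,0,10]' 15;python3 -c "
from h import *
go(dock(-42,0,8),-2.4)"
```

```text
clock: 7.02
tcp_pos: [701.2, -9.5, 101.1]
orientation: [[0.999, -0.045, -0.001], [-0.045, -0.999, 0.002], [-0.001, -0.002, -1.0]]
ft_force: [0.8, 2.4, 6.9]
grip_width: 21.8
d [-134.1    2.    93.2] w [-0.1  0.1 -0.2] at [701.2  -9.5 101.1] yaw -2.6 F [0.8 2.4 6.9] grip 21.8 q [-0.1   0.79  0.15  1.43 -0.14  0.92 -1.53] t 7.02
```

```bash
python3 -m handwheel '[0,0,0,0,0,0,50,0,0,0,0,0,0,50,0,0,0,0,0,0,50,0,0,-3,0,0,0,50,0,0,-25,0,0,0,60,0,0,-50,0,0,0,70,0,0,-75,0,0,0,80,-20,0,-90,0,0,0,94,-50,0,-95,0,0,0,94,-80,0,-95,0,0,0,94]' 15;python3 -c "
from h import *
go([523.5,307.5,110],176.8)"
```

```text
clock: 7.85
tcp_pos: [621.5, -6.9, 198.0]
orientation: [[0.999, -0.046, 0.002], [-0.046, -0.999, 0.002], [0.002, -0.002, -1.0]]
ft_force: [-0.3, 0.3, 0.0]
grip_width: 84.9
d [-112.6 -309.4   88.2] w [   0.2   -0.2 -179.4] at [621.5  -6.9 198. ] yaw -2.6 F [-0.3  0.3  0. ] grip 84.9 q [-0.14  0.58  0.17  1.59 -0.11  0.98 -1.55] t 7.85
```

```bash
python3 -m handwheel '[-11,-25,0,0,0,-7,94,-22,-50,0,0,0,-14,94,-33,-75,0,0,0,-21,94,-44,-100,0,0,0,-28,94,-55,-125,0,0,0,-35,94,-66,-150,0,0,0,-42,94,-77,-175,0,0,0,-49,94,-88,-200,0,0,0,-56,94,-99,-225,0,0,0,-63,94,-110,-250,0,0,0,-70,94]' 15;python3 -c "
from h import *
go([523.5,307.5,110],176.8)"
```

```text
clock: 8.68
tcp_pos: [522.4, 248.2, 198.5]
orientation: [[0.38, 0.925, 0.003], [0.925, -0.38, 0.001], [0.002, 0.002, -1.0]]
ft_force: [-0.3, -0.0, -0.4]
grip_width: 94.2
d [ 55.1 -21.7  88.6] w [ 2.000e-01  1.000e-01 -1.091e+02] at [522.4 248.2 198.5] yaw 67.7 F [-0.3 -0.  -0.4] grip 94.2 q [-0.38  0.51 -0.18  1.7   0.11  0.93 -0.99] t 8.68
```

Turning further and checking the guard on the way.

```bash
python3 -m handwheel '[5,-2,0,0,0,-7,94,11,-4,0,0,0,-14,94,16,-6,0,0,0,-21,94,22,-8,0,0,0,-28,94,27,-10,0,0,0,-35,94,33,-13,0,0,0,-42,94,38,-15,0,0,0,-49,94,44,-17,0,0,0,-56,94,50,-19,0,0,0,-63,94,55,-22,0,0,0,-70,94]' 15;python3 -c "
from h import *
d=snap('scene','s5.png')
go([523.5,307.5,110],176.8)
cv2.imwrite('pics/m5.png',cv2.resize(cv2.cvtColor(d['image'],4)[120:300,220:460],None,fx=3.3,fy=3.3,interpolation=2))"
```

```text
clock: 9.52
tcp_pos: [523.2, 306.8, 198.7]
orientation: [[-0.743, 0.67, 0.003], [0.67, 0.743, -0.001], [-0.003, 0.002, -1.0]]
ft_force: [-0.2, -0.1, -0.6]
grip_width: 93.8
d [-1.1 -0.1 88.6] w [  0.1   0.1 -38.5] at [522.6 308.3 198.6] yaw 138.3 F [ 0.8  1.  -0.5] grip 93.6 q [-0.27  0.59 -0.51  1.62  0.32  1.02 -0.03] t 9.57
```

View pics/m5.png

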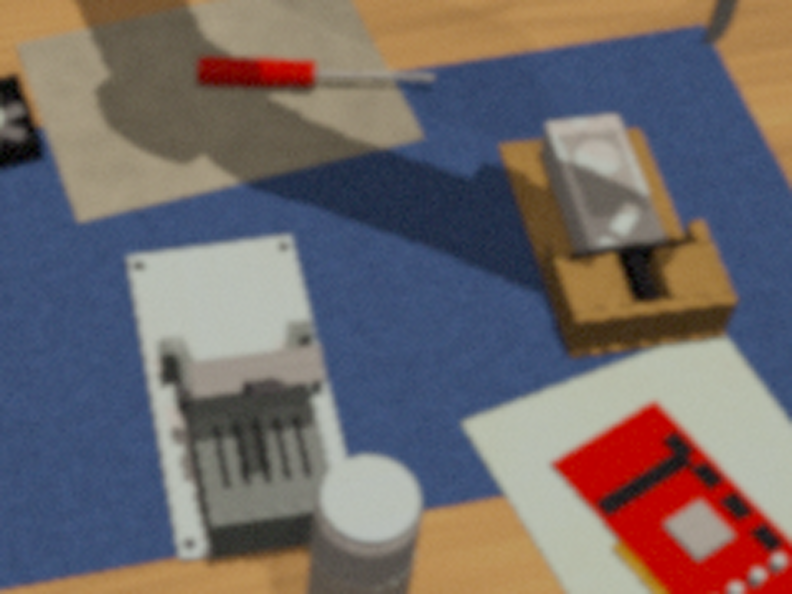

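The guard is standing open at about (245,370) in the crop; the screwdriver (300,72) and fan are undisturbed. Now I'll finish the turn and come down over the sled.

```bash
python3 -m handwheel '[-1,0,15,0,0,-7,94,-1,0,30,0,0,-14,94,-1,0,50,0,0,-21,94,-1,0,70,0,0,-28,94,-1,0,90,0,0,-35,94,-1,0,110,0,0,-38.5,94,-1,0,130,0,0,-38.5,94,-1,0,145,0,0,-38.5,94,-1,0,160,0,0,-38.5,94,-1,0,160,0,0,-38.5,94]' 15;python3 -c "
from h import *
d=snap('scene','s6.png');P=pts(d)
go([523.5,307.5,-11],176.8)
m=(abs(P[...,0]-523)<16)&(abs(P[...,1]-307)<75)&(P[...,2]>15)&(P[...,2]<130);q=P[m]
for z in range(30,130,10):
  k=q[abs(q[:,2]-z)<5][:,1]; print(z,np.sort(k).round().astype(int)[::3].tolist())"
```

```text
clock: 10.4
tcp_pos: [522.2, 305.1, 35.9]
orientation: [[-0.998, 0.058, -0.001], [0.058, 0.998, -0.004], [0.001, -0.004, -1.0]]
ft_force: [0.2, -1.4, -0.3]
grip_width: 93.8
d [-0.5  1.6 48.4] w [-0.1  0.  -0.1] at [522.9 306.   37.5] yaw 176.7 F [-0.4  0.3  1.1] grip 94.3 q [-0.23  0.82 -0.57  1.75  0.61  0.76  0.4 ] t 10.45
30 [277, 278, 279, 279, 280, 281]
40 [277, 279, 279, 280, 281, 281, 283, 284, 284, 286, 286, 287, 288, 291, 291, 293, 294, 294, 295, 296, 297, 299, 301, 301, 301, 303, 303, 306, 306, 307, 308, 308, 310, 310, 311, 312, 313, 314, 314, 315, 316, 317, 318, 318, 320, 320, 321, 323, 323, 324, 326, 327, 327, 328, 329, 330, 330, 331, 331, 333, 334, 335, 336, 337, 339, 340]
50 [281, 285, 287, 288, 294, 296, 299, 307, 318, 324]
60 [247, 255, 350, 352, 353, 359]
70 [244, 246, 246, 249, 251, 257, 350, 352, 353, 354, 357, 361]
80 [243, 244, 246, 247, 250, 254, 350, 350, 351, 351, 352, 355, 359, 361]
90 [243, 245, 245, 246, 248, 252, 254, 349, 350, 351, 352, 353, 357, 363]
100 [244, 245, 245, 246, 248, 252, 254, 349, 350, 351, 352, 353, 355, 358, 361]
110 [243, 245, 245, 247, 248, 251, 254, 348, 351, 351, 352, 354, 356, 360, 362]
120 [244, 245, 247, 249, 253, 257, 349, 350, 352, 352, 353, 355, 357, 362]
```

```bash
python3 -m handwheel '[0,4,12,0,0,0,94,0,4,24,0,0,0,94,0,4,36,0,0,0,94,0,4,48,0,0,0,94,0,4,48,0,0,0,80,0,4,48,0,0,0,70,0,4,48,0,0,0,60,0,4,48,0,0,0,50,0,4,48,0,0,0,50,0,4,48,0,0,0,50]' 30;python3 -c "
from h import *
go([523.5,307.5,-11],176.8)"
```

```text
clock: 11.28
tcp_pos: [523.6, 310.2, -10.0]
orientation: [[-0.998, 0.057, 0.001], [0.057, 0.998, -0.001], [-0.001, -0.001, -1.0]]
ft_force: [-0.0, -0.2, 1.2]
grip_width: 59.9
d [-0.1 -2.7  1. ] w [-0.1  0.1 -0.1] at [523.6 310.2 -10. ] yaw 176.7 F [-0.  -0.2  1.2] grip 59.9 q [-0.27  0.88 -0.52  1.77  0.66  0.68  0.35] t 11.28
```

```bash
python3 -m handwheel '[0,0,0,0,0,0,50,0,0,0,0,0,0,50,0,0,-10,0,0,0,50,0,0,-25,0,0,0,50,0,0,-40,0,0,0,50,0,0,-60,0,0,0,50,0,0,-80,0,0,0,50,0,0,-100,0,0,0,50,0,0,-120,0,0,0,50,0,0,-120,0,0,0,50]' 45;python3 -c "
from h import *
go(dock(-48,0,110),-2.9)"
```

```text
clock: 12.12
tcp_pos: [525.1, 312.1, 114.0]
orientation: [[-0.998, 0.057, 0.006], [0.057, 0.998, 0.002], [-0.006, 0.003, -1.0]]
ft_force: [0.6, 1.1, -4.7]
grip_width: 59.5
d [ -54.  -314.5    3.5] w [  0.6  -0.2 179.6] at [525.1 312.1 114. ] yaw 176.7 F [ 0.6  1.1 -4.7] grip 59.5 q [-0.2   0.72 -0.64  1.7   0.53  0.89  0.46] t 12.12
```

```bash
python3 -m handwheel '[0,-8,0,0,0,7,50,0,-16,0,0,0,14,50,0,-24,0,0,0,21,50,0,-32,0,0,0,28,50,0,-40,0,0,0,35,50,0,-48,0,0,0,42,50,0,-56,0,0,0,49,50,0,-64,0,0,0,56,50,0,-72,0,0,0,63,50,0,-80,0,0,0,70,50]' 45;python3 -c "
from h import *
go(dock(-48,0,110),-2.9);go([525,150,114],37)"
```

```text
clock: 12.95
tcp_pos: [519.5, 231.4, 112.8]
orientation: [[-0.282, 0.959, 0.005], [0.959, 0.282, 0.001], [0.0, 0.005, -1.0]]
ft_force: [0.1, -0.3, -4.2]
grip_width: 59.9
d [-238.5  -26.8    2.6] w [  0.2  -0.3 109.3] at [519.5 231.4 112.8] yaw 106.4 F [ 0.1 -0.3 -4.2] grip 59.9 q [-0.27  0.61 -0.31  1.82  0.26  0.74 -0.43] t 12.95
d [-79.6 -17.6  -1.3] w [ 0.2 -0.2 69.4] at [519.5 231.4 112.8] yaw 106.4 F [ 0.1 -0.3 -4.2] grip 59.9 q [-0.27  0.61 -0.31  1.82  0.26  0.74 -0.43] t 12.95
```

```bash
python3 -m handwheel '[-8,-2,0,0,0,7,50,-16,-3,0,0,0,14,50,-24,-5,0,0,0,21,50,-32,-7,0,0,0,28,50,-40,-9,0,0,0,35,50,-48,-11,0,0,0,42,50,-56,-12,0,0,0,49,50,-64,-14,0,0,0,56,50,-72,-16,0,0,0,63,50,-80,-18,0,0,0,70,50]' 45;python3 -c "
from h import *
go(dock(-60,0,100),-2.9)"
```

```text
clock: 13.78
tcp_pos: [523.7, 148.9, 111.7]
orientation: [[0.808, 0.589, 0.003], [0.589, -0.808, 0.001], [0.003, 0.001, -1.0]]
ft_force: [0.1, -0.6, -4.3]
grip_width: 60.2
d [-69.9 138.9  11.7] w [ 0.  -0.2 39. ] at [523.7 148.9 111.7] yaw 36.1 F [ 0.1 -0.6 -4.3] grip 60.2 q [-0.35  0.57  0.03  1.89 -0.03  0.68 -1.24] t 13.78
```

```bash
python3 -m handwheel '[-8,16,0,0,0,7,50,-16,32,0,0,0,14,50,-24,48,0,0,0,21,50,-32,64,0,0,0,28,50,-40,80,0,0,0,34,50,-48,96,0,0,0,38.5,50,-56,112,0,0,0,38.5,50,-64,128,0,0,0,38.5,50,-70,139,5,0,0,38.5,50,-70,139,11,0,0,38.5,50]' 45;python3 - <<'E'
from h import *
go(dock(-48,0,-10),-2.4)
d=snap('scene','s7.png');P=pts(d)
I=d['image'];hsv=cv2.cvtColor(I,cv2.COLOR_RGB2HSV)
m=(P[...,2]>120)&(P[...,2]<160)&(P[...,0]>560)&(P[...,0]<640)&(abs(P[...,1])<60)
q=P[m];print(len(q),np.percentile(q,[2,50,98],axis=0).round(1))
cv2.imwrite('pics/m7.png',cv2.resize(cv2.cvtColor(I,4)[120:300,200:380],None,fx=3.3,fy=3.3,interpolation=2))
E
```

```text
clock: 14.62
tcp_pos: [549.0, -8.5, 100.2]
orientation: [[0.999, -0.047, 0.003], [-0.047, -0.999, -0.002], [0.003, 0.002, -1.0]]
ft_force: [0.4, -0.8, -4.2]
grip_width: 60.1
d [ 11.6  -4.3 110.2] w [ 0.1 -0.2 -0.3] at [549.   -8.5 100.2] yaw -2.7 F [ 0.4 -0.8 -4.2] grip 60.1 q [-0.17  0.6   0.21  1.89 -0.19  0.66 -1.47] t 14.62
744 [[560.8 -41.6 121.7]
 [597.3 -12.2 151.3]
 [615.5  21.7 156.5]]
```

View pics/m7.png

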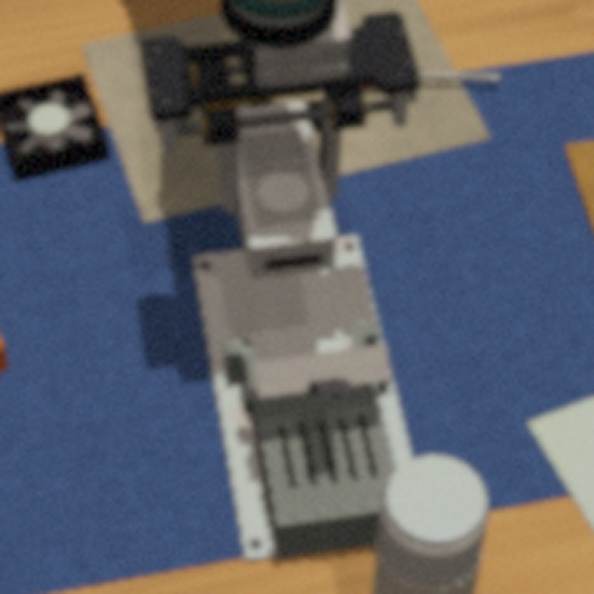

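The sled hangs level with its nose at about (290,260) in the crop, facing the channel; the guard is still open at (315,370). Its centre line is about 4 mm to the −y side, so I'll correct that while lowering.

```bash
python3 -m handwheel '[6,-4,10,0,0,0,50,11,-4,25,0,0,0,50,11,-4,40,0,0,0,50,11,-4,55,0,0,0,50,11,-4,70,0,0,0,50,11,-4,80,0,0,0,50,11,-4,88,0,0,0,50,11,-4,93,0,0,0,50,11,-4,97,0,0,0,50,11,-4,100,0,0,0,50]' 45;python3 - <<'E'
from h import *
go(dock(-48,0,-10),-2.4)
d=snap('scene','s8.png');P=pts(d)
m=(P[...,2]>40)&(P[...,2]<65)&(P[...,0]>580)&(P[...,0]<620)&(abs(P[...,1]+5)<60)
q=P[m];print(len(q),np.percentile(q,[2,50,98],axis=0).round(1))
cv2.imwrite('pics/m8.png',cv2.resize(cv2.cvtColor(d['image'],4)[160:260,235:335],None,fx=6,fy=6,interpolation=2))
E
```

```text
clock: 15.5
tcp_pos: [559.0, -2.3, -1.5]
orientation: [[0.999, -0.045, 0.0], [-0.045, -0.999, -0.0], [0.0, 0.0, -1.0]]
ft_force: [0.2, -0.1, -4.8]
grip_width: 60.0
d [2.1 2.6 8.5] w [ 0.  -0.  -0.2] at [559.   -2.3  -1.5] yaw -2.6 F [ 0.2 -0.1 -4.8] grip 60.0 q [-0.14  0.77  0.15  1.92 -0.23  0.47 -1.44] t 15.5
395 [[580.9 -58.5  41.9]
 [604.   -6.8  50.2]
 [619.5  42.9  54.8]]
```

View pics/m8.png

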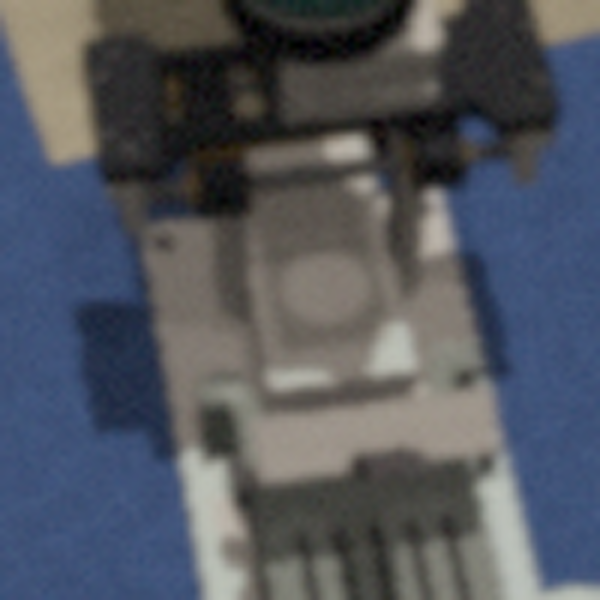

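The sled's nose edge runs (265,385)–(415,380), midway between the posts at (220,420) and (460,370). I'll lower the last 9 mm and release.

```bash
python3 -m handwheel '[0,1.5,2,0,0,0,50,0,1.5,4,0,0,0,50,0,1.5,6,0,0,0,50,0,1.5,7,0,0,0,50,0,1.5,8,0,0,0,50,0,1.5,8.5,0,0,0,50,0,1.5,9,0,0,0,50,0,1.5,9.5,0,0,0,50,0,1.5,9.5,0,0,0,50,0,1.5,9.5,0,0,0,50]' 45;python3 - <<'E'
from h import *
go(dock(-48,0,-10),-2.4)
E
```

```text
clock: 16.38
tcp_pos: [558.8, -3.9, -10.0]
orientation: [[0.999, -0.045, 0.0], [-0.045, -0.999, 0.0], [0.0, -0.0, -1.0]]
ft_force: [-1.3, 0.8, 6.6]
grip_width: 59.5
d [ 2.3  1.  -0. ] w [-0.  -0.  -0.2] at [558.8  -3.9 -10. ] yaw -2.6 F [-1.3  0.8  6.6] grip 59.5 q [-0.13  0.79  0.14  1.92 -0.24  0.45 -1.44] t 16.38
```

```bash
python3 -m handwheel '[0,0,0,0,0,0,70,0,0,0,0,0,0,85,0,0,0,0,0,0,85,0,0,-1,0,0,0,85,0,0,-20,0,0,0,85,0,0,-40,0,0,0,85,0,0,-60,0,0,0,70,0,0,-70,0,0,0,60,-45,0,-75,0,0,0,50,-85,0,-75,0,0,0,50]' 45;python3 - <<'E'
from h import *
o=dock(-134,0,-8);go(o,-2.4)
d=snap('scene','s9.png');P=pts(d)
I=d['image'];hsv=cv2.cvtColor(I,cv2.COLOR_RGB2HSV)
def band(x,z0,z1,w=8):
    m=(P[...,2]>z0)&(P[...,2]<z1)&(abs(P[...,0]-x)<w)&(abs(P[...,1]+5)<60);q=P[m];print(x,len(q),np.percentile(q,[2,50,98],axis=0).round(1).tolist())
for x in (475,): band(x,60,110)
for x in (540,570,600): band(x,32,55)
cv2.imwrite('pics/m9.png',cv2.resize(cv2.cvtColor(I,4)[140:240,235:335],None,fx=6,fy=6,interpolation=2))
E
```

```text
clock: 17.22
tcp_pos: [478.1, -0.2, 65.9]
orientation: [[0.999, -0.045, 0.006], [-0.045, -0.999, -0.0], [0.006, -0.0, -1.0]]
ft_force: [-0.4, 0.5, -0.4]
grip_width: 61.4
d [-3.3  1.3 73.9] w [-0.  -0.3 -0.2] at [ 4.781e+02 -2.000e-01  6.590e+01] yaw -2.6 F [-0.4  0.5 -0.4] grip 61.4 q [-0.18  0.58  0.18  2.11 -0.22  0.46 -1.45] t 17.22
475 10 [[471.6, -44.8, 87.4], [475.6, 29.5, 100.9], [482.6, 30.5, 106.1]]
540 122 [[532.7, -33.1, 38.4], [540.7, -3.2, 42.1], [547.8, 23.4, 47.0]]
570 123 [[562.9, -35.0, 37.4], [570.0, -6.4, 42.3], [577.5, 22.9, 47.1]]
600 149 [[592.2, -38.0, 37.9], [600.5, -8.3, 42.3], [607.8, 21.9, 47.3]]
```

View pics/m9.png

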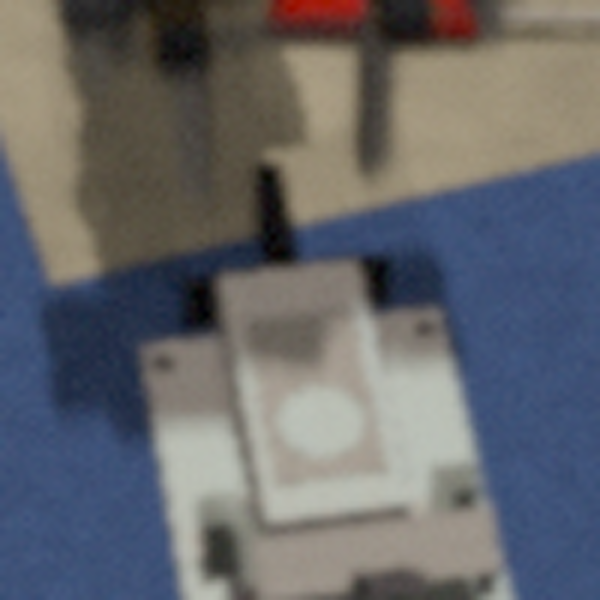

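The sled lies flat on the deck (top at 42 mm), released and straight, with its nose between the posts. The fin, at about (272,210), is between the open fingers at (195,180) and (370,165). I'll pinch it near the faceplate.

```bash
python3 -m handwheel '[-2,1,20,0,0,0,50,-2,1,40,0,0,0,50,-2,1,60,0,0,0,50,-2,1,76,0,0,0,50,-2,1,76,0,0,0,40,-2,1,76,0,0,0,25,-2,1,76,0,0,0,10,-2,1,76,0,0,0,5,-2,1,76,0,0,0,5,-2,1,76,0,0,0,5]' 40;python3 - <<'E'
from h import *
go(dock(-134,0,-10),-2.4)
E
```

```text
clock: 18.1
tcp_pos: [456.3, -0.7, -11.4]
orientation: [[0.999, -0.046, -0.017], [-0.046, -0.999, 0.001], [-0.017, -0.0, -1.0]]
ft_force: [-0.6, 1.0, 1.3]
grip_width: 13.3
d [18.8 -0.2 -1.8] w [-0.   0.9 -0.2] at [456.3  -0.7 -11.4] yaw -2.6 F [-0.6  1.   1.3] grip 13.3 q [-0.13  0.72  0.1   2.18 -0.26  0.27 -1.41] t 18.1
```

```bash
python3 -m handwheel '[0,0,0,0,0,0,5,5,0,0,0,0,0,5,12,0,0,0,0,0,5,20,0,-0.3,0,0,0,5,28,0,-0.5,0,0,0,5,36,0,-0.6,0,0,0,5,44,0,-0.7,0,0,0,5,52,0,-0.9,0,0,0,5,60,0,-1,0,0,0,5,65,0,-1,0,0,0,5]' 45;python3 - <<'E'
from h import *
go(dock(-36,0,-11),-2.4)
E
```

```text
clock: 18.93
tcp_pos: [522.7, -3.7, -11.4]
orientation: [[0.999, -0.046, -0.016], [-0.046, -0.999, 0.001], [-0.016, -0.0, -1.0]]
ft_force: [-1.9, 0.9, 4.6]
grip_width: 11.7
d [50.3 -0.5 -1.2] w [-0.   0.9 -0.2] at [522.7  -3.7 -11.4] yaw -2.6 F [-1.9  0.9  4.6] grip 11.7 q [-0.13  0.77  0.14  2.   -0.25  0.4  -1.42] t 18.93
```

```bash
python3 -m handwheel '[4,0,0,0,0,0,5,9,0,0,0,0,0,5,14,0,-0.5,0,0,0,5,19,0,-0.5,0,0,0,5,24,0,-0.5,0,0,0,5,29,0,-0.7,0,0,0,5,34,0,-0.8,0,0,0,5,38,0,-1,0,0,0,5,42,0,-1,0,0,0,5,44,0,-1,0,0,0,5]' 50;python3 - <<'E'
from h import *
go(dock(-36,0,-11),-2.4)
E
```

```text
clock: 19.77
tcp_pos: [564.4, -5.4, -11.4]
orientation: [[0.999, -0.045, -0.021], [-0.045, -0.999, 0.002], [-0.021, -0.001, -1.0]]
ft_force: [-7.6, 1.2, 3.5]
grip_width: 11.7
d [ 8.6 -0.3 -0.6] w [-0.   1.2 -0.2] at [564.4  -5.4 -11.4] yaw -2.6 F [-7.6  1.2  3.5] grip 11.7 q [-0.13  0.8   0.15  1.88 -0.24  0.5  -1.43] t 19.77
```

Connector resistance (7.6 N) is showing; I'll press on in small steps to the solid stop.

```bash
python3 -m handwheel '[1,0,0,0,0,0,5,2,0,0,0,0,0,5,3,0,0,0,0,0,5,4,0,0,0,0,0,5,5,0,0,0,0,0,5,6,0,0,0,0,0,5,7,0,0,0,0,0,5,8,0,0,0,0,0,5,9,0,0,0,0,0,5,9,0,0,0,0,0,5]' 60;python3 - <<'E'
from h import *
go(dock(-36,0,-11),-2.4)
E
```

```text
clock: 20.6
tcp_pos: [571.0, -5.7, -11.4]
orientation: [[0.999, -0.045, -0.025], [-0.045, -0.999, 0.002], [-0.025, -0.001, -1.0]]
ft_force: [-7.1, 1.4, 6.1]
grip_width: 11.7
d [ 2.  -0.3 -0.5] w [-0.1  1.4 -0.2] at [571.   -5.7 -11.4] yaw -2.6 F [-7.1  1.4  6.1] grip 11.7 q [-0.13  0.81  0.15  1.86 -0.23  0.52 -1.44] t 20.6
```

```bash
python3 -m handwheel '[2,0,0,0,0,0,5,3,0,0,0,0,0,5,4,0,0,0,0,0,5,5,0,0,0,0,0,5,6,0,0,0,0,0,5,6,0,0,0,0,0,5,7,0,0,0,0,0,5,7,0,0,0,0,0,5,8,0,0,0,0,0,5,8,0,0,0,0,0,5]' 60;python3 - <<'E'
from h import *
go(dock(-36,0,-11),-2.4)
E
```

```text
clock: 21.43
tcp_pos: [571.2, -5.7, -11.6]
orientation: [[0.998, -0.045, -0.039], [-0.045, -0.999, 0.003], [-0.039, -0.002, -0.999]]
ft_force: [-13.9, 1.2, 13.3]
grip_width: 11.6
d [ 1.8 -0.3 -0.7] w [-0.1  2.3 -0.2] at [571.2  -5.7 -11.6] yaw -2.6 F [-13.9   1.2  13.3] grip 11.6 q [-0.13  0.82  0.16  1.84 -0.23  0.54 -1.44] t 21.43
```

```bash
python3 -m handwheel '[4,0,-1,0,0,0,5,7,0,-1,0,0,0,5,9,0,-1.5,0,0,0,5,10,0,-1.5,0,0,0,5,10.5,0,-1.5,0,0,0,5,10.5,0,-1.5,0,0,0,5,10.5,0,-1.5,0,0,0,5,10.5,0,-1.5,0,0,0,5,10.5,0,-1.5,0,0,0,5,10.5,0,-1.5,0,0,0,5]' 60;python3 - <<'E'
from h import *
go(dock(-36,0,-11),-2.4)
E
```

```text
clock: 22.27
tcp_pos: [571.9, -5.7, -11.7]
orientation: [[0.997, -0.045, -0.057], [-0.045, -0.999, 0.005], [-0.057, -0.002, -0.998]]
ft_force: [-15.5, 1.0, 7.2]
grip_width: 11.6
d [ 1.1 -0.2 -0.7] w [-0.1  3.3 -0.2] at [571.9  -5.7 -11.7] yaw -2.6 F [-15.5   1.    7.2] grip 11.6 q [-0.13  0.83  0.16  1.82 -0.23  0.57 -1.44] t 22.27
```

```bash
python3 -m handwheel '[0,0,0,0,0,0,5,0,0,0,0,0,0,30,0,0,0,0,0,0,50,0,0,0,0,0,0,50,0,0,-3,0,0,0,50,-2,0,-30,0,0,0,50,-4,0,-60,0,0,0,50,-8,0,-95,0,0,0,50,-45,0,-110,0,0,0,50,-80,0,-120,0,0,0,50]' 40;python3 - <<'E'
from h import *
go([350,-330,180],-2.4)
E
```

```text
clock: 23.1
tcp_pos: [501.4, -2.9, 115.1]
orientation: [[0.998, -0.045, -0.051], [-0.045, -0.999, 0.005], [-0.051, -0.002, -0.999]]
ft_force: [-1.7, 0.6, 0.6]
grip_width: 50.1
d [-139.7  333.4  -58.7] w [-0.1  2.9 -0.2] at [501.4  -2.9 115.1] yaw -2.6 F [-1.7  0.6  0.6] grip 50.1 q [-0.19  0.55  0.22  1.95 -0.18  0.71 -1.48] t 23.1
```

```bash
python3 -m handwheel '[-5,33,-20,0,0,0,50,-10,66,-40,0,0,0,50,-15,99,-50,0,0,0,50,-20,132,-58,0,0,0,50,-30,165,-58,0,0,0,50,-40,198,-58,0,0,0,50,-50,231,-58,0,0,0,50,-60,264,-58,0,0,0,50,-70,297,-58,0,0,0,50,-80,330,-58,0,0,0,50]' 40;python3 - <<'E'
from h import *
d=snap('scene','s10.png');c=snap('top','t10.png');P=pts(c)
a=cv2.resize(cv2.cvtColor(d['image'],4)[140:290,230:350],(440,550),interpolation=2)
b=cv2.resize(cv2.cvtColor(c['image'],4)[100:260,240:340],(344,550),interpolation=2)
cv2.imwrite('pics/m10.png',np.hstack([a,b]))
V=c['image'].max(-1);v,u=np.mgrid[:420,:560]
m=(V<70)&(u>255)&(u<330)&(v>150)&(v<245)
mrect(c,m,40,'black plate/handle')
ok=m&(P[...,2]>15)&(P[...,2]<60);q=P[ok];a=np.radians(DY)
X=(q[:,:2]-DO[:2])@[np.cos(a),np.sin(a)];Y=(q[:,:2]-DO[:2])@[-np.sin(a),np.cos(a)]
w=abs(Y)>15;print('plate dock x',np.percentile(X[w],[5,50,95]).round(1),'y',np.percentile(Y[w],[2,98]).round(1),'z',np.median(q[w][:,2]) if w.any() else None)
w=~w;print('fin x',np.percentile(X[w],[2,98]).round(1),'y',np.percentile(Y[w],[2,98]).round(1))
E
```

```text
clock: 23.93
tcp_pos: [409.3, -331.2, 176.9]
orientation: [[0.998, -0.045, -0.049], [-0.045, -0.999, 0.004], [-0.05, -0.002, -0.999]]
ft_force: [-0.5, -1.2, -0.5]
grip_width: 50.1
black plate/handle 117 [578.3 -13.9] [72.7 56. ] 88.83
plate dock x [-6.2 -4.9  1.6] y [-48.7  50.6] z 33.420392167223355
fin x [-57.1  -2.6] y [-13.1  12.5]
```

View pics/m10.png

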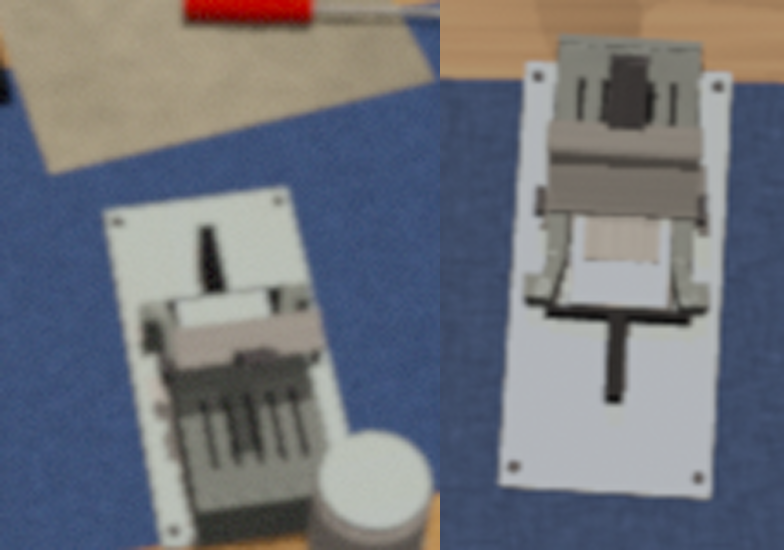

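The top view (right half) shows the faceplate at (620,313) flush against both posts at (540,295) and (690,297). The guard is leaning open and the arm is clear. I'm handing in.

```bash
python3 -c "
from station import *
print(job_done())"
```

```text
the job is handed in; nothing more can be done
None
```

The guard is open, and the sled is turned end for end and fully home in the dock. I handed the job in at about 24 s, well inside the 72 s limit.

- **Guard:** I swung it by its tab to about 1.97 rad and let go. It was standing open on its own in every picture after that, including the last one.
- **Sled:** I lifted it from the cradle by the middle of its body and turned it. I set it flat on the deck (top measured at 42 mm), let go, then pinched the fin handle and pushed.
- **Fully home:** The connector resisted at about 7 N. The sled then stopped solidly at about 15 N after 115 mm of travel, as expected. In the last pictures the faceplate is flush against both posts, about 5 to 0 mm in front of the mouth. The fin's end is at −57 mm in the dock's frame, against −56 expected.
- **Bystanders:** I never touched the screwdriver or the fan. The final crop shows only part of the screwdriver and the fan's edge, so their unchanged position rests mainly on the earlier pictures.

**Disagreements:**
- **Finger height:** The finger tips showed about 25 mm higher in the camera depth than the reported TCP height. My first pinch at the tab closed on air, so I took later heights from the camera.
- **Reach limit:** When I pinched the handle, the arm's reach limit put the grip about 20 mm further back than I planned, at the handle's marked grip point. It held there.

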